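# Check off the batch on the push-pin posts

## Task

Check off this batch of tubes on the push-pin posts: with the fingertips, tap down first the pin with the large round head, then the one with the square head, and last the one with the narrow bar head; each must go down and stay down. Tap lightly, never hammering or leaning on a pin, and leave the pin with the small round head up. Nothing is to be picked up: leave the posts and the other things on the bench where they stand.

Things in the scene. Friction and masses are not known exactly. Their poses are not given: they have to be found in the camera images.
- round_post: check-off post, standing loose on the bench: grey square foot 66 x 66 x 12 mm, aluminium column 28 mm across up to 48 mm, about 0.8 kg; on it a vertical push pin with a flat round head 44 mm across, black, 10 mm thick. Origin: centre of the foot's underside, z up.
- round_top (a point): centre of the top face of that pin's head (round_post), straight above the post's origin: 80 mm above the bench with the pin up, 68 mm at the end of its travel; moves with the pin
- round_pin (a joint): how far the pin of round_post is pushed down, m: 0 = up, 0.012 = end of its travel; pressed on there, the sprung head gives another 8 mm (from 6 N, 1 N per mm) and comes back. Starts up (0 to 0.0015). It slides with about 4 N of friction, has no spring and stays where it is left; 0.006 or more counts as down
- square_post: check-off post, standing loose on the bench: grey square foot 66 x 66 x 12 mm, aluminium column 28 mm across up to 48 mm, about 0.8 kg; on it a vertical push pin with a square head 40 x 40 mm, black, 10 mm thick. Origin: centre of the foot's underside, z up.
- square_top (a point): centre of the top face of that pin's head (square_post), straight above the post's origin: 80 mm above the bench with the pin up, 68 mm at the end of its travel; moves with the pin
- square_pin (a joint): how far the pin of square_post is pushed down, m: 0 = up, 0.012 = end of its travel; pressed on there, the sprung head gives another 8 mm (from 6 N, 1 N per mm) and comes back. Starts up (0 to 0.0015). It slides with about 4 N of friction, has no spring and stays where it is left; 0.006 or more counts as down
- bar_post: check-off post, standing loose on the bench: grey square foot 66 x 66 x 12 mm, aluminium column 28 mm across up to 48 mm, about 0.8 kg; on it a vertical push pin with a narrow bar-shaped head 14 mm by 60 mm (long side along the post's y axis), black, 10 mm thick. Origin: centre of the foot's underside, z up.
- bar_top (a point): centre of the top face of that pin's head (bar_post), straight above the post's origin: 80 mm above the bench with the pin up, 68 mm at the end of its travel; moves with the pin
- bar_pin (a joint): how far the pin of bar_post is pushed down, m: 0 = up, 0.012 = end of its travel; pressed on there, the sprung head gives another 8 mm (from 6 N, 1 N per mm) and comes back. Starts up (0 to 0.0015). It slides with about 4 N of friction, has no spring and stays where it is left; 0.006 or more counts as down
- small_post: check-off post, standing loose on the bench: grey square foot 66 x 66 x 12 mm, aluminium column 28 mm across up to 48 mm, about 0.8 kg; on it a vertical push pin with a small round head only 18 mm across, black, 10 mm thick. Origin: centre of the foot's underside, z up.
- small_top (a point): centre of the top face of that pin's head (small_post), straight above the post's origin: 80 mm above the bench with the pin up, 68 mm at the end of its travel; moves with the pin
- small_pin (a joint): how far the pin of small_post is pushed down, m: 0 = up, 0.012 = end of its travel; pressed on there, the sprung head gives another 8 mm (from 6 N, 1 N per mm) and comes back. Starts up (0 to 0.0015). It slides with about 4 N of friction, has no spring and stays where it is left; 0.006 or more counts as down
- tube_02: bystander, not to be disturbed: loose white moulded tube, open at both ends, 150 x 30 x 30 mm, lying along its x axis. Origin: under its middle, on the bench.
- tube_05: bystander, not to be disturbed: loose white moulded tube, open at both ends, 150 x 30 x 30 mm, lying along its x axis. Origin: under its middle, on the bench.
- tube_01: bystander, not to be disturbed: loose white moulded tube with one crimped end, 167 x 30 x 30 mm, lying along its x axis. Origin: under its middle, on the bench.
- cap_1: bystander, not to be disturbed: loose white tube cap, a disc 34 mm across, 11 mm high. Origin: under its middle, on the bench.
- cap_2: bystander, not to be disturbed: loose white tube cap, a disc 34 mm across, 11 mm high. Origin: under its middle, on the bench.
- deburr_tool: bystander, not to be disturbed: deburring tool with yellow handle, 137 x 17 x 17 mm, lying along its x axis. Origin: under its middle, on the bench.
- nippers: bystander, not to be disturbed: black-handled side cutters, 138 x 54 x 14 mm, lying along the x axis. Origin: under its middle, on the bench.
- pen_blue: bystander, not to be disturbed: blue pen, 136 x 10 x 11 mm, lying along its x axis. Origin: under its middle, on the bench.

How it is judged:
By the outcome, as a careful person would: the job done as asked, in the order asked, and still so for the second after the job is handed in, with the robot touching nothing.
It also fails if it takes over 40 s, if anything falls off the work surface, if the arm or the gripper's body presses on something with over 40 N, if the wrist force passes 120 N, or if a joint passes its speed limit or range.

## Robot

A 6-joint arm with a two-finger parallel gripper is mounted at the origin on a cart in front of the work surface, level with it; the furniture and walls round the work are solid. World frame = base frame: x ahead of the robot, y to its left, z up, the work surface at z = 0. Lengths are in mm, angles in rad, forces in N, time in s.
With the tool pointing down it reaches from about 375 to 750 mm from the base axis. Payload 9 kg.
Tool frame: the origin (TCP) lies on the mounting face of the last link; the fingertips stand 173 mm ahead of it and the grasp point (between the pads) lies 155 mm ahead of it; z points along the fingers, y is the line along which they close (so a half turn about z gives the same grasp; the last joint's range is limited). The gripper opens to 85 mm and grips with 20 to 120 N. Pads are 22 mm wide; open, the fingers measure 114 mm over their backs; the gripper's body (76 mm by 85 mm) begins 54 mm behind the grasp point. The pads swing forward as they close: fully open they stand 13 mm farther back than shut.
Start: joints at [1.085, 0.104, 0.097, 1.564, 0, 1.353], TCP at [158.762, 578.629, 404.731] pointing down, gripper open.
Joint ranges: [-2.99, 2.99], [-0.84, 1.86], [-1.1, 1.16], [-1.84, 2.11], [-1.51, 1.56], [-3.14, 3.14]. Speed limits (rad/s): [2.22, 2.22, 2.57, 3.14, 3.14, 3.14].

## Interface

Orientations are given as a unit quaternion [w, x, y, z].
In Python, from cell import robot, sensors, order, grab_frame, camera_params gives the robot as it stands (robot), with the cameras as plain functions, the readings (sensors) and the job (order).
- The arm moves only by the tool jog_arm, called after "Request:" by a JSON object that holds its "fn" and its "kwargs". Schema: {"type":"object","properties":{"moves":{"type":"object","properties":{"finger_gap":{"type":"array","items":{"type":"number"},"minItems":1,"maxItems":12},"dx":{"type":"array","items":{"type":"number"},"minItems":1,"maxItems":12},"dy":{"type":"array","items":{"type":"number"},"minItems":1,"maxItems":12},"dz":{"type":"array","items":{"type":"number"},"minItems":1,"maxItems":12},"drx":{"type":"array","items":{"type":"number"},"minItems":1,"maxItems":12},"dry":{"type":"array","items":{"type":"number"},"minItems":1,"maxItems":12},"drz":{"type":"array","items":{"type":"number"},"minItems":1,"maxItems":12}},"additionalProperties":false,"required":["finger_gap","dx","dy","dz","drx","dry","drz"]},"only":{"type":"string"},"quiet":{"type":"boolean"},"lines":{"type":"string"}},"required":["moves"],"additionalProperties":false}. moves is an object with one list for each field, all of the same length, 1 to 12, a row being the entries at one place: finger_gap (the finger opening in mm), dx, dy, dz (the shift in shares of the most that a row can go, 1 being 62.5 mm), drx, dry, drz (a rotation vector in normalised numbers (1 is 2 rad)); each row shifts and turns the commanded pose from where the row before left it, along the tool's axes as they then stand; what a row does not reach is not made up. A row lasts 1/8 s, in which the tool goes at most 62.5 mm and 0.188 rad, less where a joint would pass 70% of its speed; a pose out of reach is approached as far as the arm can. The fingers move at their own pace and stop on an object; the grip force is fixed at half the most. Time passes only in rows, so rows that do not move let the fingers close. The tool returns the time, the measured TCP pose, the force, the opening and the grip force at its end. only (a regular expression) keeps the lines of the reply that match it, lines (a string "A,B") keeps lines A to B, and quiet returns only ok. A shift or turn number past 1, either way, is cut back to 1. Input that does not fit is refused with a message, and nothing moves.
- sensors.read_state(): the state, without advancing time (a new reading comes with each control period).
- grab_frame(name): name is "scene" or "top"; returns (picture, depth): 400x640x3 uint8, red, green, blue; 400x640 float32, mm along the optical axis (not along the pixel's ray), 0 where there is no reading.
- camera_params(name): a dict with "vfov" (degrees; the focal length in pixels is half the picture's height over the tangent of half this angle, whatever the lens; pixels are square), "cx", "cy" (the principal point, pixels), "R" (3x3) and "t" (3): a world point X has camera coordinates R X + t. Camera axes: x right, y down, z forward; pixel columns grow to the right and rows downward; lengths in mm; the calibration is good to about 2 mm. A picture is of the moment at which its call begins. camera_params takes no time and is no camera call.
- order.close_job(): hands the job in; it is judged then, once.
The state is a dict: "clock": time; "qpos": joint angles; "qd": joint speeds; "tau": joint torques, N m; "position": TCP position; "orientation": TCP orientation; "ft_force": force on the tool from outside, world axes, zero at the start; "torque": the same for the moment, N m; "grip_width": finger opening in mm; "gripper_force": force on a finger pad.
Only numpy, scipy, OpenCV 4.12 (cv2) and the standard library are available. Lean on these libraries where they do the work, as an engineer would, in place of code of your own. Each camera call takes 0.05 s, during which the arm holds its last target. There are 200 camera calls.

## Working session

There is one attempt and no reset: what is moved stays moved. The work goes in short steps, Python scripts to look and compute and a tool call to move; the robot and the scene stay as the last step left them, time stands still between calls to the robot, and variables do not carry over. Pictures are saved under pics/ and viewed, at most 10 in all, crops included, and the job is handed in when it is done.

```bash
ls; mkdir -p pics
```

Run:
```python
from cell import robot, sensors, order, grab_frame, camera_params
import cv2
for n in("scene","top"):
    p,d=grab_frame(n); cv2.imwrite(f"pics/{n}0.png",p[:,:,::-1]); print(camera_params(n), d.min(), d.max())
s=sensors.read_state(); print(s)
```

```text
cell.py
pics
{'vfov': 55.26025854524376, 'cx': 320.7148588728274, 'cy': 198.13881024275918, 'R': array([[ 0.7697501 , -0.63828855, -0.00851563],
       [-0.4817128 , -0.57206952, -0.66384429],
       [ 0.41885268,  0.5150963 , -0.74782233]]), 't': array([-451.48954039,  345.97112243,  826.38995571])} 0.0 3103.556
{'vfov': 42.01781628418418, 'cx': 313.9541838125313, 'cy': 193.33661882071166, 'R': array([[-0.01683164, -0.99985103, -0.00382344],
       [-0.99567521,  0.01711053, -0.09131326],
       [ 0.09136508,  0.00226995, -0.99581488]]), 't': array([  18.35047066,  578.12328192, 1457.95765074])} 0.0 2381.0054
{'clock': 0.1, 'qpos': array([1.08531736e+00, 1.04640858e-01, 9.65648972e-02, 1.56392367e+00,
       9.39327522e-06, 1.35313097e+00]), 'qd': array([ 0.00012332, -0.00096731,  0.00180087, -0.00032865,  0.00183917,
        0.00143434]), 'tau': array([ 5.47019328e-03, -5.58205891e+01,  5.04719603e+01,  1.29307350e-02,
       -3.20903127e-04, -8.07826893e-06]), 'position': array([158.69704276, 578.53092924, 404.00905584]), 'orientation': array([-2.11602165e-04,  1.33506959e-01,  9.91047693e-01, -5.63231295e-04]), 'ft_force': array([-0.27746076, -0.67215096, -0.45643081]), 'torque': array([-0.02341293, -0.03744077,  0.04033301]), 'gripper_force': 0.0, 'grip_width': 85.68767739841041}
```

View pics/scene0.png

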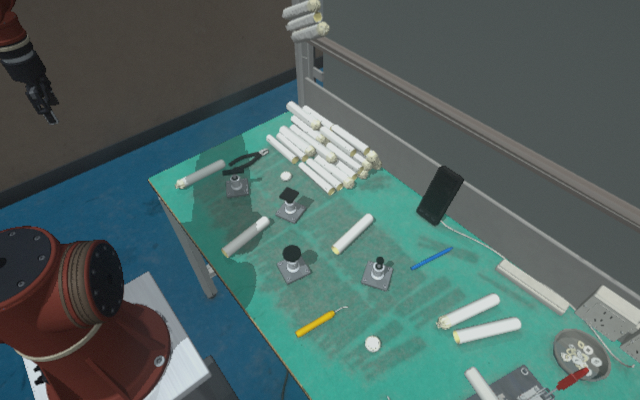

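View pics/top0.png

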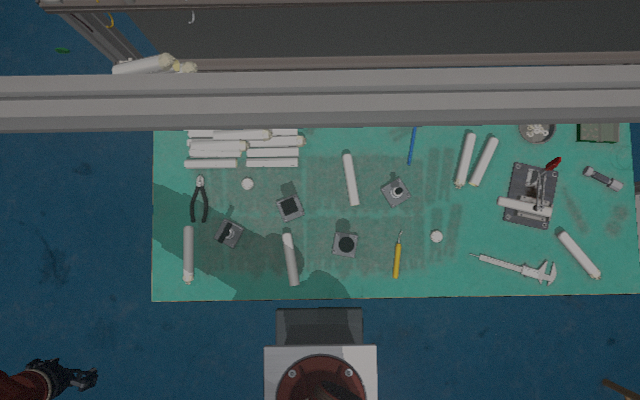

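The scene view shows the heads at about bar (235,176), square (289,195), round (292,254), small (379,262). In the top view they are at bar (228,233), square (290,207), round (346,244), small (396,190). The arm is off the table to the left.

Create h.py:
```python
import numpy as np
from cell import robot, sensors, order, grab_frame, camera_params
def cam(n):
    c=camera_params(n); return 200/np.tan(np.radians(c["vfov"]/2)),c["cx"],c["cy"],np.array(c["R"]),np.array(c["t"])
def ray(n,u,v,z):
    f,cx,cy,R,t=cam(n); o=-R.T@t; d=R.T@np.array([(u-cx)/f,(v-cy)/f,1]); return o+d*(z-o[2])/d[2]
def proj(n,X):
    f,cx,cy,R,t=cam(n); c=R@np.array(X,float)+t; return c[:2]/c[2]*f+[cx,cy]
def cloud(n,d):
    f,cx,cy,R,t=cam(n); v,u=np.mgrid[:400,:640]
    return (np.stack([(u-cx)/f*d,(v-cy)/f*d,d],-1)-t)@R
```

Run:
```python
from h import *
import cv2
G={"round":((346,244),(292,254)),"square":((290,207),(289,195)),"bar":((228,233),(235,176)),"small":((398,190),(380,262))}
for i,n in enumerate(("top","scene")):
    p,d=grab_frame(n); P=cloud(n,d); mx=p.max(2)
    for k,g in G.items():
        u,v=g[i]; w=22
        m=np.zeros((400,640),np.uint8); m[v-w:v+w,u-w:u+w]=((mx<45)&(P[...,2]>62)&(P[...,2]<95))[v-w:v+w,u-w:u+w]
        c=sorted(cv2.findContours(m,0,1)[0],key=cv2.contourArea)
        if not c: print(n,k,"none",mx[v-3:v+4,u-3:u+4].min()); continue
        c=c[-1]; M=cv2.moments(c); x,y=M["m10"]/M["m00"],M["m01"]/M["m00"]
        W=np.array([ray(n,*q[0],80)[:2] for q in c],np.float32); r=cv2.minAreaRect(W)
        mm=m>0
        print(n,k,np.round((x,y),1),cv2.contourArea(c),ray(n,x,y,80).round(1),"rect",np.round(r[0],1),np.round(r[1],1),round(r[2],1),"z",np.percentile(P[mm][:,2],[5,50,95]).round(1),"xy",np.median(P[mm],0)[:2].round(1))
    S=[]
    for k,g in G.items():
        u,v=g[i]; S.append(cv2.resize(p[v-30:v+30,u-30:u+30,::-1],(380,280) ,interpolation=cv2.INTER_NEAREST) if 0 else cv2.resize(p[v-28:v+28,u-28:u+28,::-1],(200,200),interpolation=cv2.INTER_NEAREST))
    cv2.imwrite(f"pics/{n}1.png",np.hstack(S))
a=cv2.imread("pics/top1.png");b=cv2.imread("pics/scene1.png");cv2.imwrite("pics/both1.png",np.vstack([a,b]))
```

```text
top round [349.4 243.1] 13.5 [435.6 -85.8  80. ] rect [435.9 -82. ] [35.7 24.1] 38.8 z [75.2 79.2 83.3] xy [435.9 -76.5]
top square [285.5 213. ] 1.0 [520.7  87.2  80. ] rect [520.7  87.2] [1.9 5.8] 44.2 z [74.4 79.4 86. ] xy [540.3  77.4]
top bar [224.4 232.7] 70.5 [469.8 254.5  80. ] rect [470.4 254.4] [12.3 57. ] 61.6 z [74.  79.2 83.8] xy [467.6 256. ]
top small [397.8 190.4] 6.0 [ 577.6 -222.    80. ] rect [ 578.1 -222.9] [11.  14.9] 25.5 z [74.1 77.9 85. ] xy [ 578.7 -221.9]Traceback (most recent call last):
  File "<stdin>", line 11, in <module>
ZeroDivisionError: float division by zero
```

Create m.py:
```python
from h import *
import cv2,sys
G={"round":((346,244),(292,254)),"square":((290,207),(289,195)),"bar":((225,233),(235,176)),"small":((398,190),(380,261))}
def measure(n,z=80,thr=55):
    i=0 if n=="top" else 1
    p,d=grab_frame(n); P=cloud(n,d); mx=p.max(2); out={}
    for k,g in G.items():
        u,v=g[i]; w=20
        s=np.s_[v-w:v+w,u-w:u+w]; m=np.zeros((400,640),np.uint8)
        m[s]=(mx<thr)[s]&((P[...,2]>50)|(d==0))[s]
        m=cv2.morphologyEx(m,cv2.MORPH_CLOSE,np.ones((3,3),np.uint8))
        N,L,st,C=cv2.connectedComponentsWithStats(m)
        if N<2: print(n,k,"none"); continue
        j=1+np.argmax(st[1:,4]); mm=L==j
        W=np.array([ray(n,x,y,z)[:2] for y,x in np.argwhere(mm)],np.float32); r=cv2.minAreaRect(W)
        print(n,k,C[j].round(1),st[j,4],ray(n,*C[j],z)[:2].round(1),"rect",np.round(r[0],1),np.round(r[1],1),round(r[2],1),"z",np.median(P[mm][:,2]).round(1))
    return p
if __name__=="__main__":
    S=[]
    for i,n in enumerate(("top","scene")):
        p=measure(n)
        S.append(np.hstack([cv2.resize(p[g[i][1]-28:g[i][1]+28,g[i][0]-28:g[i][0]+28,::-1],(200,200),interpolation=cv2.INTER_NEAREST) for g in G.values()]))
    cv2.imwrite(sys.argv[1],np.vstack(S))
```

```bash
python3 m.py pics/both1.png
```

```text
top round [345.9 244. ] 176 [433.5 -76.3] rect [433.5 -76.5] [38.1 37.9] 89.0 z 79.7
top square [288.6 206. ] 181 [539.8  78.4] rect [539.6  78.4] [38.3 35.6] 21.0 z 80.2
top bar [224.6 232.6] 107 [469.9 254.2] rect [469.6 253.2] [16.  57.4] 59.9 z 78.6
top small [398.4 190.4] 30 [ 577.6 -223.6] rect [ 577.3 -223.9] [13.7 13.9] 88.2 z 79.5
scene round [291.6 253.1] 208 [431.7 -79.5] rect [432.1 -80.7] [42.9 37.9] 54.0 z 80.3
scene square [288.  196.5] 101 [532.4  71.4] rect [532.1  72. ] [30.3 37.5] 20.6 z 80.7
scene bar [233.1 171.3] 92 [469.8 250.6] rect [469.7 251.1] [18.3 56.8] 61.6 z 79.2
scene small [379.9 260.4] 27 [ 577.6 -228.1] rect [ 578.5 -227.6] [16.7  9.3] 44.7 z 81.0
```

View pics/both1.png

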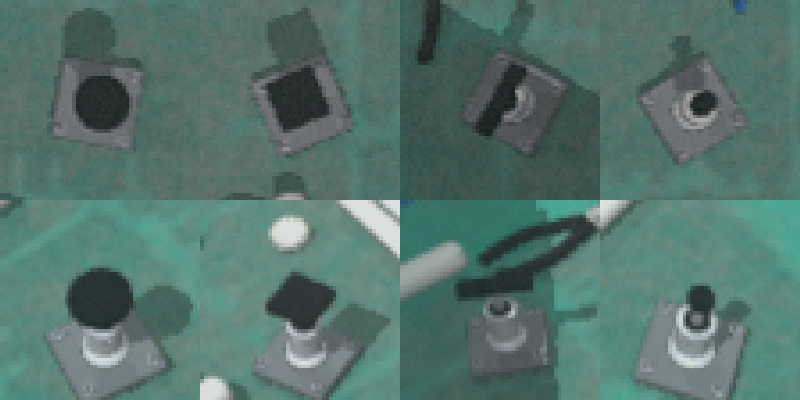

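The crops show all four heads clearly, at these positions (mm):
- round: (433,-77)
- square: (539,77)
- bar: (470,253)
- small: (578,-225)

I'm closing the fingers and travelling high.

The manual's scale: shifts go in shares of 62.5 mm and turns go in shares of 2 rad. Converting my numbers, -49 mm is -0.784, -29 mm is -0.464.

Request:
{"fn": "jog_arm", "kwargs": {"moves": {"finger_gap": [0,0,0,0,0,0,0,0],"dx": [-0.784,-0.784,-0.784,-0.784,-0.784,-0.784,-0.784,-0.784],"dy": [-0.464,-0.464,-0.464,-0.464,-0.464,-0.464,-0.464,-0.464],"dz": [0,0,0,0,0,0,0,0],"drx": [0,0,0,0,0,0,0,0],"dry": [0,0,0,0,0,0,0,0],"drz": [0,0,0,0,0,0,0,0]}}}

```text
clock: 1.3
position: [476.5, 249.6, 404.9]
orientation: [0.0, 0.134, 0.991, 0.0]
ft_force: [0.2, 0.8, 1.0]
grip_width: -0.1
gripper_force: 0.0
```

Request:
{"fn": "jog_arm", "kwargs": {"moves": {"finger_gap": [0,0,0,0,0,0,0,0],"dx": [-0.112,-0.112,-0.112,-0.112,-0.112,-0.112,0,0],"dy": [-0.88,-0.88,-0.88,-0.88,-0.88,-0.88,0,0],"dz": [0.272,0.272,0.272,0.272,0.272,0.24,0,0],"drx": [0,0,0,0,0,0,0,0],"dry": [0,0,0,0,0,0,0,0],"drz": [0,0,0,0,0,0,0,0]}}}

```text
clock: 2.3
position: [428.6, -78.1, 304.9]
orientation: [0.0, 0.134, 0.991, 0.0]
ft_force: [-0.0, -0.0, 0.4]
grip_width: -0.4
gripper_force: 0.0
```

Create go.py:
```python
from h import *
import sys
from scipy.spatial.transform import Rotation as Ro
s=sensors.read_state(); q=s["orientation"]; R=Ro.from_quat([*q[1:],q[0]])
tgt=np.array([float(a) for a in sys.argv[1:3]]+[float(sys.argv[3])+173])
print(s["clock"],s["position"].round(1),"F",s["ft_force"].round(1),"w",s["grip_width"],"tool z",R.as_matrix()[:,2].round(4),"tool delta",R.inv().apply(tgt-s["position"]).round(1),"q",np.round(s["qpos"],2))
```

```bash
python3 go.py 433 -77.5 95
```

```text
2.3 [428.6 -78.1 304.9] F [-0.  -0.   0.4] w -0.4089682280036094 tool z [ 2.e-04  4.e-04 -1.e+00] tool delta [-4.1  1.7 36.9] q [-0.48 -0.41 -0.55  1.43  0.   -0.21]
```

Scaled: 15 mm is 0.24, -4 mm is -0.064.

Request:
{"fn": "jog_arm", "kwargs": {"moves": {"finger_gap": [0,0,0,0],"dx": [-0.064,0,0,0],"dy": [0.032,0,0,0],"dz": [0.24,0.24,0.064,0],"drx": [0,0,0,0],"dry": [0,0,0,0],"drz": [0,0,0,0]}}}

```text
clock: 2.8
position: [432.8, -76.8, 270.1]
orientation: [-0.0, 0.133, 0.991, 0.0]
ft_force: [0.5, -0.1, -0.6]
grip_width: -0.1
gripper_force: 0.0
```

```bash
python3 go.py 433 -77.5 80
```

Run:
```python
from h import *
import cv2
S=[]
for n,c in(("top",(346,244)),("scene",(292,240))):
    p,_=grab_frame(n); u,v=c
    S.append(cv2.resize(p[v-40:v+40,u-40:u+40,::-1],(400,400),interpolation=cv2.INTER_NEAREST))
    print(n,"tip expected", proj(n,[433,-77.5,90])-np.array(c)+40)
cv2.imwrite("pics/r2.png",np.hstack(S))
```

```text
2.8 [432.8 -76.8 270.1] F [ 0.5 -0.1 -0.6] w -0.11361578682359857 tool z [-9.e-04  6.e-04 -1.e+00] tool delta [-0.4 -0.6 17.1] q [-0.48 -0.39 -0.6   1.36  0.   -0.21]
top tip expected [40.58562965 40.18588027]
scene tip expected [39.23310249 49.89183357]
```

View pics/r2.png

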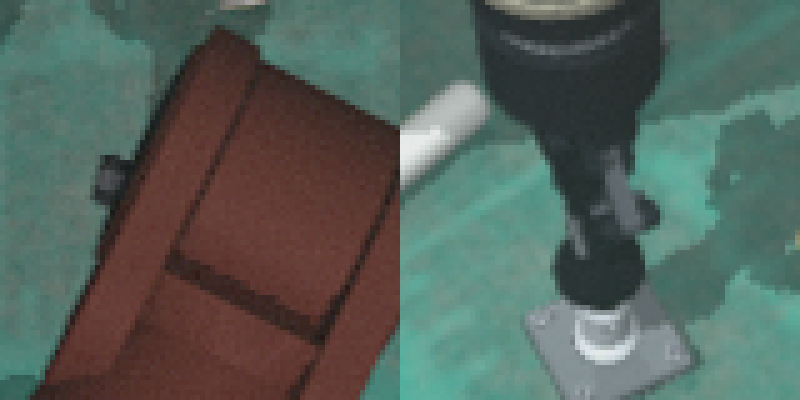

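In the scene crop the fingertips hang over the round head, at about (600,245). Next is a gentle descent.

Scaled: 8 mm is 0.128, 4 mm is 0.064.

Request:
{"fn": "jog_arm", "kwargs": {"moves": {"finger_gap": [0,0,0,0,0],"dx": [0,0,0,0,0],"dy": [0,0,0,0,0],"dz": [0.128,0.064,0.032,0.032,0.032],"drx": [0,0,0,0,0],"dry": [0,0,0,0,0],"drz": [0,0,0,0,0]}}}

```text
clock: 3.52
position: [433.0, -77.3, 252.6]
orientation: [0.0, 0.134, 0.991, 0.0]
ft_force: [-0.6, -0.2, 0.5]
grip_width: 0.1
gripper_force: 0.1
```

```bash
python3 go.py 433 -77.5 70
```

```text
3.525 [433.  -77.3 252.6] F [-0.6 -0.2  0.5] w 0.05194141925043905 tool z [ 1.e-04  0.e+00 -1.e+00] tool delta [-0.1 -0.2  9.6] q [-0.48 -0.38 -0.62  1.33  0.   -0.21]
```

Scaled: 2 mm is 0.032.

Request:
{"fn": "jog_arm", "kwargs": {"moves": {"finger_gap": [0],"dx": [0],"dy": [0],"dz": [0.032],"drx": [0],"dry": [0],"drz": [0]}}}

```text
clock: 3.65
position: [433.0, -77.3, 250.9]
orientation: [0.0, 0.133, 0.991, -0.0]
ft_force: [-0.8, 0.9, 5.0]
grip_width: 0.2
gripper_force: 1.9
```

Request:
{"fn": "jog_arm", "kwargs": {"moves": {"finger_gap": [0],"dx": [0],"dy": [0],"dz": [0.032],"drx": [0],"dry": [0],"drz": [0]}}}

```text
clock: 3.78
position: [433.0, -77.3, 248.9]
orientation: [0.0, 0.134, 0.991, -0.0]
ft_force: [-1.3, 0.7, 4.0]
grip_width: 0.0
gripper_force: 2.0
```

```bash
python3 go.py 433 -77.5 70
```

```text
3.775 [433.  -77.3 248.9] F [-1.3  0.7  4. ] w 0.015353118767389594 tool z [ 3.e-04 -1.e-04 -1.e+00] tool delta [-0.  -0.2  5.9] q [-0.48 -0.38 -0.63  1.32  0.   -0.21]
```

Contact was at tip height 79–78, with about 4 N of sliding friction. I'll push 6 mm more, then lift.

Scaled: 2 mm is 0.032.

Request:
{"fn": "jog_arm", "kwargs": {"moves": {"finger_gap": [0,0,0],"dx": [0,0,0],"dy": [0,0,0],"dz": [0.032,0.032,0.032],"drx": [0,0,0],"dry": [0,0,0],"drz": [0,0,0]}}}

```text
clock: 4.15
position: [433.0, -77.3, 242.6]
orientation: [0.0, 0.133, 0.991, -0.0]
ft_force: [-1.8, 0.6, 3.4]
grip_width: -0.2
gripper_force: 1.9
```

```bash
python3 go.py 433 -77.5 70
```

```text
4.15 [433.  -77.3 242.6] F [-1.8  0.6  3.4] w -0.20040504267191553 tool z [ 3.e-04 -0.e+00 -1.e+00] tool delta [-0.  -0.2 -0.4] q [-0.48 -0.37 -0.64  1.31  0.   -0.21]
```

Request:
{"fn": "jog_arm", "kwargs": {"moves": {"finger_gap": [0,0,0,0],"dx": [0,0,0,0],"dy": [0,0,0,0],"dz": [-0.064,-0.4,-0.4,0],"drx": [0,0,0,0],"dry": [0,0,0,0],"drz": [0,0,0,0]}}}

```text
clock: 4.65
position: [433.6, -77.6, 298.4]
orientation: [0.001, 0.133, 0.991, -0.0]
ft_force: [0.3, -1.0, -0.8]
grip_width: 0.1
gripper_force: 0.0
```

```bash
python3 go.py 539 77 95
```

```text
4.65 [433.6 -77.6 298.4] F [ 0.3 -1.  -0.8] w 0.09863576888081209 tool z [ 0.0027 -0.0012 -1.    ] tool delta [-60.7 177.   30.5] q [-0.48 -0.4  -0.55  1.41  0.   -0.21]
```

Scaled: 44 mm is 0.704, -15 mm is -0.24.

Request:
{"fn": "jog_arm", "kwargs": {"moves": {"finger_gap": [0,0,0,0,0,0],"dx": [-0.24,-0.24,-0.24,-0.24,0,0],"dy": [0.704,0.704,0.704,0.704,0,0],"dz": [0,0,0,0,0.16,0],"drx": [0,0,0,0,0,0],"dry": [0,0,0,0,0,0],"drz": [0,0,0,0,0,0]}}}

```text
clock: 5.4
position: [536.5, 76.5, 284.7]
orientation: [-0.002, 0.133, 0.991, -0.0]
ft_force: [-0.1, 0.6, 0.3]
grip_width: -0.1
gripper_force: 0.0
```

```bash
python3 go.py 539 77 80
```

Run:
```python
from h import *
import cv2
p,d=grab_frame("scene"); cv2.imwrite("pics/s3.png",cv2.resize(p[130:300,190:410,::-1],(770,595),interpolation=cv2.INTER_NEAREST))
```

Run:
```python
from m import *
measure("top",70)
```

```text
5.4 [536.5  76.5 284.7] F [-0.1  0.6  0.3] w -0.1398250880773083 tool z [-3.3e-03  2.0e-04 -1.0e+00] tool delta [-2.3  1.2 31.7] q [-0.1  -0.06 -0.28  1.35 -0.    0.17]
top round [345.7 244. ] 175 [433.4 -76.2] rect [433.4 -77.1] [38.4 38.2] 89.0 z 70.1
top square [305.7 203.3] 63 [547.1  31.7] rect [554.9  29.4] [13.8 74.8] 89.1 z 558.6
top bar [224.6 232.4] 107 [470.6 255.9] rect [469.7 254.7] [17.7 57.6] 61.1 z 78.5
top small [398.4 190.4] 29 [ 578.4 -225.3] rect [ 578.2 -225.6] [13.8 14. ] 88.2 z 80.1
```

View pics/s3.png

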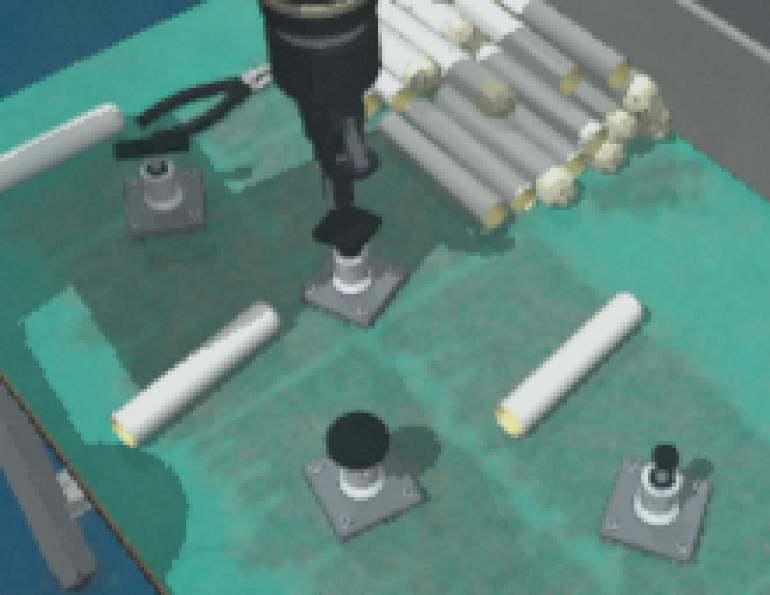

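The round head is down: its depth reads 70 mm, and it sits low at (358,440) in the crop. The fingertips hang over the square head at (345,205). Next is the square tap.

Scaled: 14 mm is 0.224, 10 mm is 0.16.

Request:
{"fn": "jog_arm", "kwargs": {"moves": {"finger_gap": [0,0,0,0,0],"dx": [-0.032,0,0,0,0],"dy": [0.016,0,0,0,0],"dz": [0.224,0.16,0.048,0.032,0.032],"drx": [0,0,0,0,0],"dry": [0,0,0,0,0],"drz": [0,0,0,0,0]}}}

```text
clock: 6.12
position: [539.7, 77.0, 255.9]
orientation: [0.0, 0.134, 0.991, 0.0]
ft_force: [-0.9, -0.0, -1.2]
grip_width: 0.2
gripper_force: 0.0
```

```bash
python3 go.py 539 77 70
```

```text
6.125 [539.7  77.  255.9] F [-0.9 -0.  -1.2] w 0.15176090472445652 tool z [ 5.e-04  0.e+00 -1.e+00] tool delta [ 0.7 -0.2 12.9] q [-0.1  -0.04 -0.32  1.29  0.    0.17]
```

Scaled: 2 mm is 0.032.

Request:
{"fn": "jog_arm", "kwargs": {"moves": {"finger_gap": [0,0,0],"dx": [0,0,0],"dy": [0,0,0],"dz": [0.032,0.032,0.032],"drx": [0,0,0],"dry": [0,0,0],"drz": [0,0,0]}}}

```text
clock: 6.5
position: [539.7, 77.0, 250.0]
orientation: [0.0, 0.133, 0.991, 0.0]
ft_force: [-1.5, -0.0, 4.4]
grip_width: 0.1
gripper_force: 2.0
```

Request:
{"fn": "jog_arm", "kwargs": {"moves": {"finger_gap": [0,0],"dx": [0,0],"dy": [0,0],"dz": [0.032,0.032],"drx": [0,0],"dry": [0,0],"drz": [0,0]}}}

```text
clock: 6.75
position: [539.7, 77.0, 245.7]
orientation: [0.0, 0.133, 0.991, 0.0]
ft_force: [-0.3, -0.3, 3.9]
grip_width: 0.1
gripper_force: 2.0
```

```bash
python3 go.py 539 77 70
```

```text
6.75 [539.7  77.  245.7] F [-0.3 -0.3  3.9] w 0.12884165663502628 tool z [ 5.e-04  1.e-04 -1.e+00] tool delta [ 0.7 -0.2  2.7] q [-0.1  -0.03 -0.33  1.27  0.    0.17]
```

Scaled: 2 mm is 0.032, 1 mm is 0.016.

Request:
{"fn": "jog_arm", "kwargs": {"moves": {"finger_gap": [0,0],"dx": [0,0],"dy": [0,0],"dz": [0.032,0.016],"drx": [0,0],"dry": [0,0],"drz": [0,0]}}}

```text
clock: 7.0
position: [539.7, 77.0, 242.6]
orientation: [0.0, 0.134, 0.991, 0.0]
ft_force: [0.3, -0.1, 3.0]
grip_width: -0.0
gripper_force: 1.9
```

Request:
{"fn": "jog_arm", "kwargs": {"moves": {"finger_gap": [0,0,0,0,0,0,0,0,0],"dx": [0,0,0,0.448,0.448,0.448,0.448,0,0],"dy": [0,0,0,0.608,0.608,0.608,0.608,0,0],"dz": [-0.064,-0.4,-0.4,0,0,0,0,0.24,0],"drx": [0,0,0,0,0,0,0,0,0],"dry": [0,0,0,0,0,0,0,0,0],"drz": [0,0,0,0,0,0,0,0,0]}}}

```text
clock: 8.12
position: [471.2, 253.0, 280.2]
orientation: [-0.001, 0.133, 0.991, -0.001]
ft_force: [0.6, -0.6, 0.4]
grip_width: -0.0
gripper_force: 0.0
```

```bash
python3 go.py 470 253 80
```

Run:
```python
from m import *
p=measure("top",70); q=grab_frame("scene")[0]
f=lambda p,u,v:cv2.resize(p[v-40:v+40,u-40:u+40,::-1],(400,400),interpolation=cv2.INTER_NEAREST)
cv2.imwrite("pics/b4.png",np.hstack([f(p,225,233),f(q,235,165)]))
```

```text
8.125 [471.2 253.  280.2] F [ 0.6 -0.6  0.4] w -0.009761350370658397 tool z [-2.5e-03 -9.0e-04 -1.0e+00] tool delta [ 1.1 -0.2 27.2] q [ 0.25 -0.08 -0.31  1.34 -0.    0.52]
top round [345.8 244.1] 173 [433.2 -76.5] rect [433.4 -77.1] [38.4 38.2] 89.0 z 69.2
top square [288.8 206.2] 181 [540.   78.4] rect [540.1  78.3] [38.5 35.9] 21.1 z 69.6
top bar [217.9 232.4] 849 [471.  274.2] rect [471.3 260.3] [107.7  99. ] 0.1 z 427.2
top small [398.4 190.4] 28 [ 578.6 -225.3] rect [ 578.2 -225.6] [13.8 14. ] 88.2 z 79.7
```

View pics/b4.png

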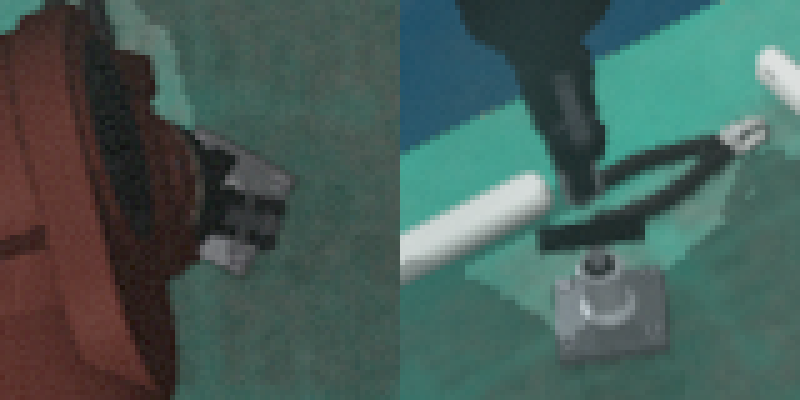

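The square head is down (69.6 mm), the small one is still up, and the fingertips are over the middle of the bar, at about (580,200) in the crop. Next is the bar tap.

Scaled: 12 mm is 0.192, 8 mm is 0.128.

Request:
{"fn": "jog_arm", "kwargs": {"moves": {"finger_gap": [0,0,0,0,0,0],"dx": [0.016,0,0,0,0,0],"dy": [0,0,0,0,0,0],"dz": [0.192,0.128,0.048,0.032,0.032,0.032],"drx": [0,0,0,0,0,0],"dry": [0,0,0,0,0,0],"drz": [0,0,0,0,0,0]}}}

```text
clock: 8.98
position: [470.9, 253.5, 252.8]
orientation: [0.0, 0.133, 0.991, 0.0]
ft_force: [0.1, -0.4, -0.3]
grip_width: 0.0
gripper_force: 0.0
```

```bash
python3 go.py 470 253 70
```

```text
8.975 [470.9 253.5 252.8] F [ 0.1 -0.4 -0.3] w 0.024650720632389444 tool z [ 4.e-04  2.e-04 -1.e+00] tool delta [ 0.8 -0.8  9.8] q [ 0.25 -0.07 -0.35  1.29  0.    0.52]
```

Scaled: 2 mm is 0.032.

Request:
{"fn": "jog_arm", "kwargs": {"moves": {"finger_gap": [0],"dx": [0],"dy": [0],"dz": [0.032],"drx": [0],"dry": [0],"drz": [0]}}}

```text
clock: 9.1
position: [470.9, 253.5, 251.1]
orientation: [0.0, 0.133, 0.991, 0.0]
ft_force: [-1.3, -1.1, 3.9]
grip_width: -0.1
gripper_force: 1.9
```

```bash
python3 go.py 470 253 70
```

```text
9.1 [470.9 253.5 251.1] F [-1.3 -1.1  3.9] w -0.07558996167285002 tool z [ 5.e-04  2.e-04 -1.e+00] tool delta [ 0.8 -0.7  8.1] q [ 0.25 -0.07 -0.35  1.28  0.    0.52]
```

Contact. I'll push 8 mm more, lift well clear and check.

Scaled: 2 mm is 0.032.

Request:
{"fn": "jog_arm", "kwargs": {"moves": {"finger_gap": [0,0,0,0],"dx": [0,0,0,0],"dy": [0,0,0,0],"dz": [0.032,0.032,0.032,0.032],"drx": [0,0,0,0],"dry": [0,0,0,0],"drz": [0,0,0,0]}}}

```text
clock: 9.6
position: [470.9, 253.5, 242.7]
orientation: [0.0, 0.133, 0.991, 0.0]
ft_force: [-0.9, 0.6, 3.8]
grip_width: -0.2
gripper_force: 2.0
```

Request:
{"fn": "jog_arm", "kwargs": {"moves": {"finger_gap": [0,0,0,0,0,0,0,0,0,0],"dx": [0,0,0,0,0.48,0.48,0.48,0.48,0,0],"dy": [0,0,0,0,0.72,0.72,0.72,0.72,0,0],"dz": [-0.064,-0.48,-0.8,-0.8,0,0,0,0,0,0],"drx": [0,0,0,0,0,0,0,0,0,0],"dry": [0,0,0,0,0,0,0,0,0,0],"drz": [0,0,0,0,0,0,0,0,0,0]}}}

```text
clock: 10.85
position: [402.7, 458.6, 376.4]
orientation: [-0.0, 0.133, 0.991, -0.0]
ft_force: [-0.2, -0.3, 0.2]
grip_width: -0.2
gripper_force: 0.0
```

Run:
```python
from m import *
p=measure("top",70); q=grab_frame("scene")[0]
cv2.imwrite("pics/e5.png",cv2.resize(q[110:310,170:430,::-1],(780,600),interpolation=cv2.INTER_NEAREST))
```

```text
top round [345.7 244. ] 172 [433.4 -76.2] rect [433.4 -77.1] [38.4 38.2] 89.0 z 69.4
top square [288.9 206.2] 181 [539.9  78.3] rect [539.8  78.2] [38.  35.9] 21.1 z 69.3
top bar [225.  232.7] 99 [470.  254.7] rect [470.4 254.6] [12.9 58.5] 60.6 z 69.3
top small [398.4 190.4] 28 [ 578.6 -225.3] rect [ 578.2 -225.6] [13.8 14. ] 88.2 z 79.9
```

View pics/e5.png

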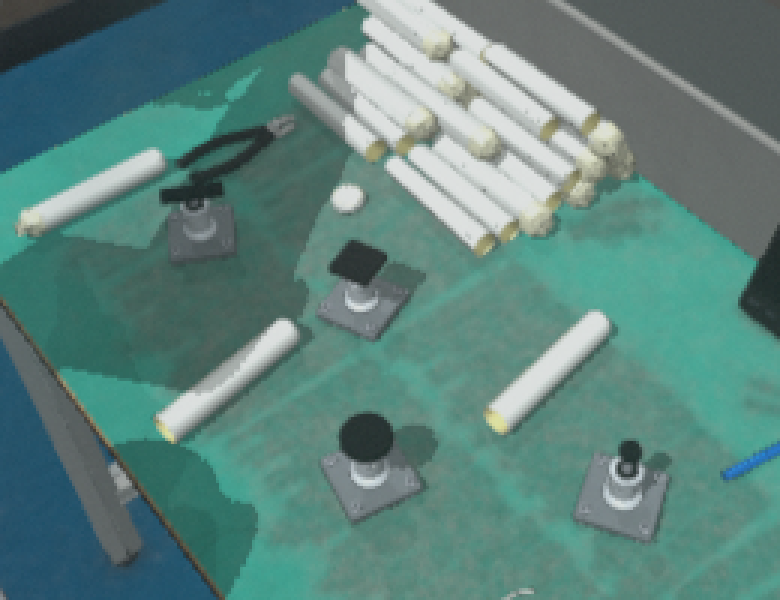

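The round (366,437), square (358,262) and bar (190,190) heads are all down at about 69 mm. The small head (630,452) is still up at 80 mm, and nothing else has moved.

```bash
python3 -c "
from cell import robot, sensors, order, grab_frame, camera_params
print(order.close_job())"
```

```text
the job is handed in; nothing more can be done
None
```

The large round, square and bar pins were tapped down in that order with about 4–5 N each and stayed down; the small round pin is still up, nothing else moved, and the job was handed in at about 11 s.

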